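# Turn the leaf of the organ pattern book

## Robot

A 6-joint arm with a two-finger parallel gripper is mounted at the origin on the work surface. World frame = base frame: x ahead of the robot, y to its left, z up, the work surface at z = 0. Lengths are in m, angles in rad, forces in N, time in s.
With the tool pointing down it reaches from about 0.3 to 0.775 m from the base axis. Payload 14.6 kg.
Tool frame: the origin (TCP) lies at the very end of the fingers, on their centre line; the grasp point (between the pads) lies 19 mm behind it (pinch_z is the distance from the TCP to the grasp point, in m); z points along the fingers, y is the line along which they close (so a half turn about z gives the same grasp; the last joint's range is limited). The gripper opens to 85 mm and grips with 20 to 120 N. Pads are 22 mm wide; open, the fingers measure 114 mm over their backs; the gripper's body (76 mm by 85 mm) begins 54 mm behind the grasp point. The pads swing forward as they close: fully open they stand 13 mm farther back than shut.
Start: joints at [1.157, 0.3, 1.521, -0, 1.321, -0.067], TCP at [0.187, 0.517, 0.193] pointing down, gripper open.
Joint ranges: [-3.03, 3.03], [-0.79, 2.21], [0.23, 2.52], [-1.04, 4.18], [0, 3.07], [-2.55, 2.55]. Speed limits (rad/s): [2.22, 2.22, 2.57, 3.14, 3.14, 3.14].

## Interface

Orientations are given as a rotation vector (axis times angle).
In Python, from rig import sense, grab_frame, get_calibration, finish_job, recognise, tip_of, pinch_z gives the robot as it stands.
- The arm moves only by the tool send_rows, never from a script. Its argument "deltas" is a list of rows, each an object of numbers: "claw": the opening, from 0 (shut) to 1 (fully open); "x", "y", "z": the shift along the tool's x, y, z in m; "spin": the turn about the tool's z in degrees. A call has 1 to 5 rows; each row is the pose to reach, as a shift and turn from the pose commanded when the call began, along the tool's axes at that moment; what a row does not reach only later rows make up. A row lasts 1/8 s, in which the tool goes at most 62.5 mm and 10.7 degrees, less where a joint would pass 70% of its speed; a pose out of reach is approached as far as the arm can. A call with a gripper value outside its range is refused whole. The fingers move at their own pace and stop on an object; the grip force is fixed at half the most. Time passes only in rows, so rows that repeat a pose let the fingers close. It gives the time, the measured TCP pose, the force, the opening and the grip force at its end, in the units of the state.
- sense(): the state, without advancing time (a new reading comes with each control period).
- grab_frame(name): name is "scene" or "top" or "wrist"; returns the picture (384x512x3 uint8, red, green, blue); there is no depth.
- get_calibration(name): a dict with "intrinsics" (3x3 intrinsics, pixels), "world_from_camera" (4x4, takes a point from camera to world coordinates); the wrist camera has in their place "hand_eye" (4x4, takes a point from camera to tool coordinates, whose origin is the TCP and whose axes are the flange's). Camera axes: x right, y up, looking along -z (the intrinsics and any distortion apply to the point x, -y, -z); pixel columns grow to the right and rows downward; lengths in m; the calibration is good to about 2 mm. A picture is of the moment at which its call begins: read the wrist's pose just before it. get_calibration takes no time and is no camera call.
- finish_job(): hands the job in; it is judged then, once.
Trained networks look in the newest picture that a camera, given by its name, has taken for a name from the list of things; names that differ only in an ending like _2 or _b are one class to them, and where a whole thing is asked for, a point or a joint stands for the part that bears it (a point fixed in the world has none). Each returns a list of dicts, best first, with "score" (0 to 1); they miss things now and then, are a little off and sometimes report something else, mostly with a low value. They report only what shows in the picture. A call takes as long as a camera call. They do not tell look-alikes from the thing itself.
- recognise(camera, query): "rect" ([left, top, right, bottom] in pixels, round what is visible of it).
- tip_of(camera, query): "centre" ([column, row] in pixels: a listed point, or the origin of a listed thing).
The state is a dict: "clock": time; "q": joint angles; "dq": joint speeds; "joint_torque": joint torques, N m; "position": TCP position; "tool_rot": TCP orientation; "wrist_force": force on the tool from outside, world axes, zero at the start; "moment": the same for the moment, N m; "width": finger opening in m; "grasp_force": force on a finger pad.
Only numpy, scipy, OpenCV 4.12 (cv2) and the standard library are available. Lean on these libraries where they do the work, as an engineer would, in place of code of your own. Each camera call takes 0.05 s, during which the arm holds its last target. There are 200 camera calls.

## Task

With the fingertips, push the small wooden block off the bare page of the open pattern book until it rests on the bench wholly clear of the book; slide it, do not pick it up. Then push the half-raised leaf over its spine, without slamming it, so that it lies flat on that page, and let go. Leave the other things on the bench as they are.

Things in the scene. Friction and masses are not known exactly. Their poses are not given: they have to be found in the camera images.
- book: open book of organ-music card, fixed to the bench: two flat brown packs, each 160 x 110 mm, tops 10 mm above the bench, either side of a spine. Origin on the bench, mid-spine; x along the spine (-80 to +80 mm); +y pack (y 10 to 120): side the leaf starts on; -y pack (y -10 to -120): the bare page to turn it onto. Brass hinge barrels on the spine reach 17 mm above the bench.
- leaf (a joint): angle of the turning leaf: rigid brown card with dark slots, 160 mm along the spine, free edge 118 mm from the hinge axis, 5 mm thick. Axis along the book's x, 12.5 mm above the bench. 0 = flat on the +y pack, 1.57 upright, 3.14 flat on the -y page (a stop). Stiff hinge: it stays at any angle; 1 to 1.5 N at the free edge moves it.
- leaf_edge (a point): midpoint of the leaf's free edge (half-way through its thickness), 118 mm from the hinge axis; moves with the leaf
- block_center (a point): centre of the loose plain dark hardwood block, 60 (its x) by 36 (its y) by 30 mm tall, about 60 g, lying on the book's bare -y page; its centre is 15 mm above its underside
- glue_jar: bystander: upright jar, 54 mm across, 75 mm tall, past the far end of the book; origin under its centre
- screwdriver: bystander: screwdriver lying beside the book on its +y side, roughly parallel to the spine; origin under its middle
- offcut: bystander: wood offcut 50 x 70 x 28 mm, past the far end of the book on the -y side; origin under its centre
- brush: bystander: brush lying on the left of the bench
- mug: bystander: white mug, 80 mm across, 90 mm tall, on the left; origin under its centre
- tin: bystander: upright tin, 74 mm across, 110 mm tall, on the right
- tape: bystander: roll of tape lying flat, 100 mm across, 25 mm tall, on the right
- block: the same block as a body; origin at the centre of its underside, x along its 60 mm length, y along its 36 mm width
Mind the look-alikes: they are no part of the job. Leave any green look-alike of the block alone.

How it is judged:
On the way, in this order (a step that is already met when the one before it is completed fails the run):
1. the block has been pushed clear of the book ((y of block_center in the frame of book below -0.135 m or x of block_center in the frame of book above 0.095 m or x of block_center in the frame of book below -0.095 m) and height (world z) of block_center below 0.034 m and value of joint leaf below 2 rad), for 0.2 s.
2. the leaf lies flat on the other side (value of joint leaf above 3.06 rad), for 0.2 s.
At the end, for the whole second after the job is handed in: the leaf lies within about 4.5 degrees (0.08 rad) of flat on the -y page; the block rests on the bench, its centre at least 15 mm outside the book's outline (beyond the outer edge of the bare page or beyond either end of the book) and under 34 mm high (value of joint leaf above 3.06 rad and (y of block_center in the frame of book below -0.135 m or x of block_center in the frame of book above 0.095 m or x of block_center in the frame of book below -0.095 m) and height (world z) of block_center below 0.034 m and linear speed of block below 0.02 m/s); the robot touches nothing.
It fails at once if the block was picked up (raised 15 mm above where it lay) (height (world z) of block_center above 0.04 m).
It fails at once if the leaf was slammed (faster than 6 rad/s) (velocity of joint leaf above 6 rad/s or velocity of joint leaf below -6 rad/s).
It fails at once if a bystander was disturbed (moved over 20 mm) (distance of any of glue_jar, screwdriver, offcut, brush, mug, tin, tape from where it was at the start of the episode above 0.02 m).
It also fails if it takes over 54 s, if anything falls off the work surface, if the arm or the gripper's body presses on something with over 40 N, if the wrist force passes 120 N, or if a joint passes its speed limit or range.

## Working session

There is one attempt and no reset: what is moved stays moved. The work goes in short steps, Python scripts to look and compute and a tool call to move; the robot and the scene stay as the last step left them, time stands still between calls to the robot, and variables do not carry over. Pictures are saved under pics/ and viewed, at most 10 in all, crops included, and the job is handed in when it is done.

Besides the shell and the picture viewer there is one more tool, called after "Request:" as name(argument=value, ...) on one line, values as JSON. send_rows: Moves the arm, as the interface text tells. Its arguments: {"type":"object","properties":{"deltas":{"type":"array"}},"required":["deltas"]}

```bash
mkdir -p pics
cat > h.py <<'E'
import numpy as np, cv2
from rig import *
def ray(cam,px,z):
    c=get_calibration(cam);K=np.array(c["intrinsics"]);T=np.array(c["world_from_camera"])
    d=np.linalg.inv(K)@[px[0],px[1],1];d=T[:3,:3]@[d[0],-d[1],-d[2]];o=T[:3,3]
    return o+d*(z-o[2])/d[2]
def proj(cam,P):
    c=get_calibration(cam);K=np.array(c["intrinsics"]);T=np.linalg.inv(np.array(c["world_from_camera"]))
    p=T[:3,:3]@np.array(P)+T[:3,3];q=K@[p[0],-p[1],-p[2]];return q[:2]/q[2]
E
python3 - <<'E'
from h import *
np.set_printoptions(precision=3,suppress=True)
for c in("top","scene"):
    f=grab_frame(c);cv2.imwrite(f"pics/{c}0.png",cv2.resize(f[:,:,::-1],(800,600),interpolation=cv2.INTER_CUBIC))
    print(c, get_calibration(c))
    for n,z in(("book",0),("leaf_edge",.08),("block_center",.025),("block",.01)):
        for r in tip_of(c,n)[:3]: print(n,np.round(r["centre"],1),round(r["score"],2),ray(c,r["centre"],z))
print(sense())
E
```

```text
top {'intrinsics': array([[362.463,   0.   , 257.11 ],
       [  0.   , 362.463, 191.317],
       [  0.   ,   0.   ,   1.   ]]), 'world_from_camera': array([[-0.024,  0.997, -0.08 ,  0.482],
       [-1.   , -0.024, -0.002,  0.005],
       [-0.004,  0.079,  0.997,  1.256],
       [ 0.   ,  0.   ,  0.   ,  1.   ]])}
book [267.9 188.4] 0.69 [ 0.592 -0.031  0.   ]
book [250.  199.7] 0.56 [0.554 0.033 0.   ]
book [393.5 234.9] 0.2 [ 0.421 -0.458  0.   ]
leaf_edge [227.4 201.6] 0.86 [0.545 0.104 0.08 ]
leaf_edge [392.2 235.5] 0.62 [ 0.423 -0.424  0.08 ]
block_center [269.1 186.9] 0.67 [ 0.594 -0.034  0.025]
block [267.1 189.6] 0.7 [ 0.587 -0.027  0.01 ]
block [308.  231.4] 0.54 [ 0.44  -0.163  0.01 ]
scene {'intrinsics': array([[462.559,   0.   , 246.537],
       [  0.   , 462.559, 186.125],
       [  0.   ,   0.   ,   1.   ]]), 'world_from_camera': array([[-0.235, -0.679,  0.695,  1.529],
       [ 0.972, -0.177,  0.157,  0.2  ],
       [ 0.016,  0.712,  0.702,  0.991],
       [ 0.   ,  0.   ,  0.   ,  1.   ]])}
book [264.5 190.4] 0.79 [0.552 0.035 0.   ]
leaf_edge [289.2 162.5] 0.91 [0.498 0.095 0.08 ]
block_center [242.2 189.7] 0.84 [ 0.59  -0.025  0.025]
block_center [212.1 152. ] 0.58 [ 0.448 -0.16   0.025]
block [243.1 196.3] 0.69 [ 0.602 -0.019  0.01 ]
block [208.  155.2] 0.65 [ 0.45  -0.174  0.01 ]
block [287.6 161.9] 0.32 [0.417 0.082 0.01 ]
{'clock': 0.5, 'q': array([ 1.157,  0.3  ,  1.521,  0.   ,  1.321, -0.067]), 'dq': array([ 0.   , -0.001,  0.001,  0.001, -0.001, -0.002]), 'joint_torque': array([ -0.   , -54.303, -36.179,  -0.   ,   0.001,   0.   ]), 'position': array([0.187, 0.517, 0.193]), 'tool_rot': array([-0.542, -3.094,  0.   ]), 'wrist_force': array([-0.243,  0.234, -0.859]), 'moment': array([ 0.051,  0.019, -0.048]), 'grasp_force': 0.0, 'width': 0.0855144324360671}
```

View pics/top0.png

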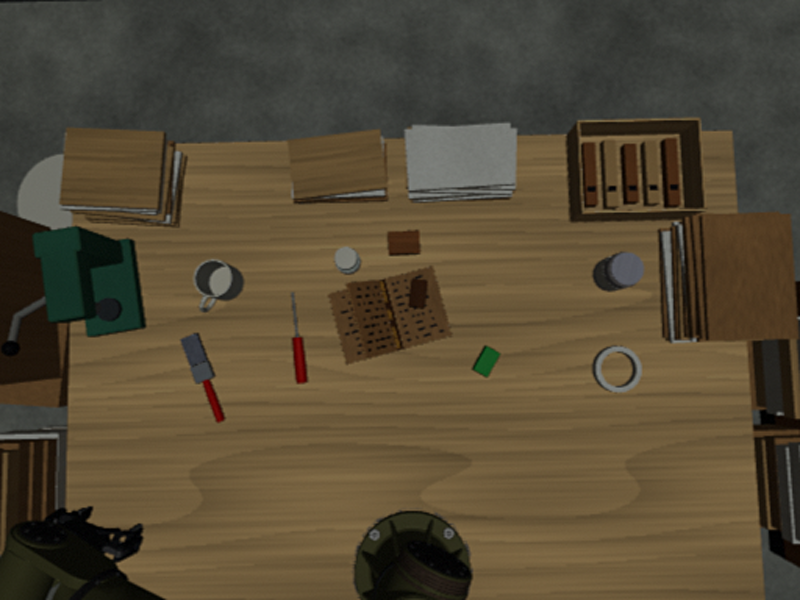

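View pics/scene0.png

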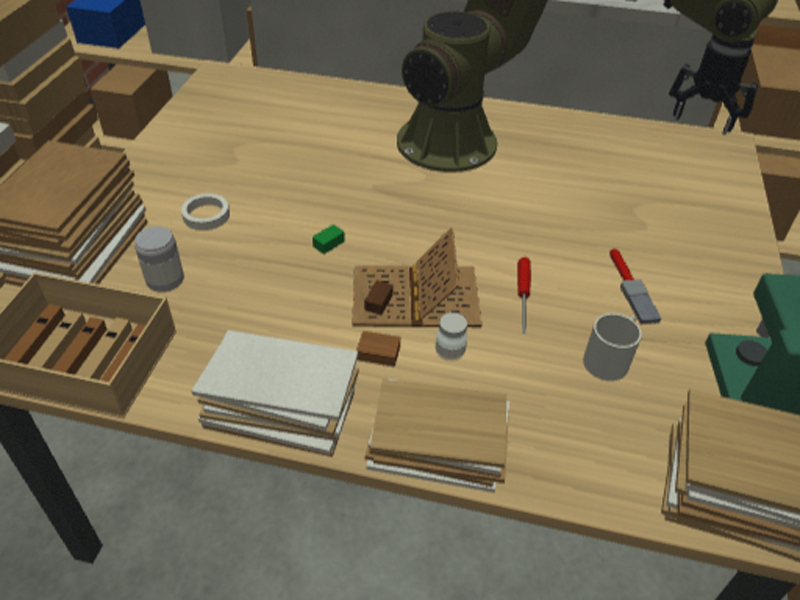

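Candidates in the top view (800x600): the dark block on the page at (418,292), the green one at (486,361), and the brown offcut at (403,242). The dark one on the bare right-hand page fits the description. I'll confirm it in a crop and fit the poses.

Run:
```python
from h import *
np.set_printoptions(precision=3,suppress=True)
f=grab_frame("top")[:,:,::-1]
cv2.imwrite("pics/crop.png",cv2.resize(f[140:250,190:330],(770,605)[:2] and (763,600),interpolation=cv2.INTER_CUBIC))
# leaf edge from two views
import scipy.optimize as so
a=tip_of("top","leaf_edge")[0]["centre"];grab_frame("scene");b=tip_of("scene","leaf_edge")[0]["centre"]
s=so.least_squares(lambda P:np.r_[proj("top",P)-a,proj("scene",P)-b],[.5,.1,.08]);print("leaf_edge",s.x,s.cost)
for p,z in(((277,171),.01),((288.6,214.4),.01),((222,232.5),.01),((211,187),.01)):print(p,ray("top",p,z))
for n,z in(("glue_jar",0),("screwdriver",0),("offcut",0)):
    print(n,[(ray("scene",r["centre"],z),round(r["score"],2)) for r in tip_of("scene",n)[:2]])
```

```text
leaf_edge [0.55  0.098 0.122] 0.4074137152145295
(277, 171) [ 0.65  -0.063  0.01 ]
(288.6, 214.4) [ 0.499 -0.099  0.01 ]
(222, 232.5) [0.443 0.13  0.01 ]
(211, 187) [0.6   0.166 0.01 ]
glue_jar [(array([0.665, 0.123, 0.   ]), 0.83), (array([0.63 , 0.402, 0.   ]), 0.34)]
screwdriver []
offcut [(array([0.703, 0.005, 0.   ]), 0.88)]
```

View pics/crop.png

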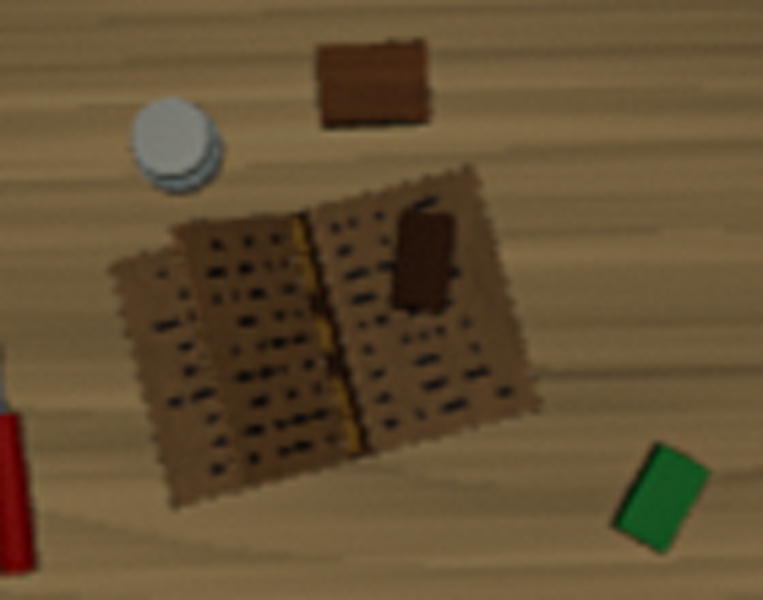

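The crop confirms it. The dark, plain block lies on the bare right-hand page at crop (423,260), rotated about -20° relative to the book. The green look-alike is at (660,497), off the book. I'll go in between spine and block and push along the normal to the block's long face.

Request:
send_rows(deltas=[{"x":-0.28,"y":-0.17,"spin":40,"claw":0.3},{"x":-0.28,"y":-0.17,"spin":40,"claw":0.3},{"x":-0.28,"y":-0.17,"spin":40,"claw":0.3},{"x":-0.28,"y":-0.17,"spin":40,"claw":0.3},{"x":-0.28,"y":-0.17,"spin":40,"claw":0.3}])

```text
schema error: expected keys claw, x, y, z, spin
```

```bash
cat >> h.py <<'E'
from scipy.spatial.transform import Rotation as Ro
np.set_printoptions(precision=3,suppress=True)
BO=np.array([.548,.0335]);BY=np.radians(13.2)
def tobook(p):
    d=np.array(p[:2])-BO;c,s=np.cos(BY),np.sin(BY);return np.array([c*d[0]+s*d[1],-s*d[0]+c*d[1]])
def toworld(b):
    c,s=np.cos(BY),np.sin(BY);return BO+[c*b[0]-s*b[1],s*b[0]+c*b[1]]
def go(P,yaw):
    s=sense();R=Ro.from_rotvec(s["tool_rot"]).as_matrix();y=np.degrees(np.arctan2(R[1,1],R[0,1]))
    sp=-((yaw-y+90)%180-90)
    print("clock",s["clock"],"pos",s["position"],"book",tobook(s["position"]),"yaw",round(y,1),"F",s["wrist_force"],"w",round(s["width"],3))
    print("delta",R.T@(np.array(P)-s["position"]),"spin",round(sp,1))
E
python3 -c "
from h import *
go([.596,.010,.12],-7.5)"
```

```text
clock 0.85 pos [0.187 0.517 0.193] book [-0.241  0.553] yaw 70.1 F [-0.369  0.022 -0.039] w 0.086
delta [-0.557 -0.338  0.073] spin 77.6
```

Request:
send_rows(deltas=[{"x":-0.28,"y":-0.17,"z":0,"spin":40,"claw":0.3},{"x":-0.28,"y":-0.17,"z":0,"spin":40,"claw":0.3},{"x":-0.28,"y":-0.17,"z":0,"spin":40,"claw":0.3},{"x":-0.28,"y":-0.17,"z":0,"spin":40,"claw":0.3},{"x":-0.28,"y":-0.17,"z":0,"spin":40,"claw":0.3}])

```text
clock: 1.48
position: [0.384, 0.2722, 0.1937]
tool_rot: [1.57, 2.721, 0.001]
wrist_force: [0.9, 0.5, -0.1]
width: 0.0257
grasp_force: 0.0
```

```bash
python3 -c "
from h import *
go([.596,.010,.15],-7.5)"
```

```text
clock 1.475 pos [0.384 0.272 0.194] book [-0.105  0.27 ] yaw 30.0 F [ 0.887  0.475 -0.055] w 0.026
delta [-0.333  0.052  0.044] spin 37.5
```

Request:
send_rows(deltas=[{"x":-0.32,"y":0.055,"z":0.0,"spin":37.5,"claw":0.3},{"x":-0.32,"y":0.055,"z":0.0,"spin":37.5,"claw":0.3},{"x":-0.32,"y":0.055,"z":0,"spin":37.5,"claw":0.3},{"x":-0.32,"y":0.055,"z":0,"spin":37.5,"claw":0.3},{"x":-0.32,"y":0.055,"z":0,"spin":37.5,"claw":0.3}])

```text
clock: 2.1
position: [0.5845, 0.0323, 0.1936]
tool_rot: [2.361, 2.072, 0.001]
wrist_force: [0.8, 0.6, -0.2]
width: 0.0254
grasp_force: 0.0
```

```bash
python3 -c "
from h import *
go([.596,.010,.1],-7.5)
s=sense();f=grab_frame('wrist');c=get_calibration('wrist');K=np.array(c['intrinsics']);H=np.array(c['hand_eye'])
T=np.eye(4);T[:3,:3]=Ro.from_rotvec(s['tool_rot']).as_matrix();T[:3,3]=s['position'];T=T@H
def wray(px,z):
    d=np.linalg.inv(K)@[px[0],px[1],1];d=T[:3,:3]@[d[0],-d[1],-d[2]];return T[:3,3]+d*(z-T[2,3])/d[2]
cv2.imwrite('pics/w1.png',cv2.resize(f[:,:,::-1],(800,600)))
for n,z in (('block_center',.025),('book',0)):
    for r in tip_of('wrist',n)[:3]: p=wray(r['centre'],z);print(n,r['centre'],r['score'],p,tobook(p))
"
```

```text
clock 2.1 pos [0.585 0.032 0.194] book [ 0.035 -0.01 ] yaw -7.5 F [ 0.83   0.641 -0.21 ] w 0.025
delta [-0.021  0.014  0.094] spin 0.0
block_center [270.5, 211.5] 0.89 [ 0.593 -0.029  0.025] [ 0.03  -0.071]
block_center [171.3, 9.3] 0.4 [0.509 0.231 0.025] [0.007 0.201]
book [228.7, 165.5] 0.89 [0.542 0.039 0.   ] [-0.004  0.007]
```

View pics/w1.png

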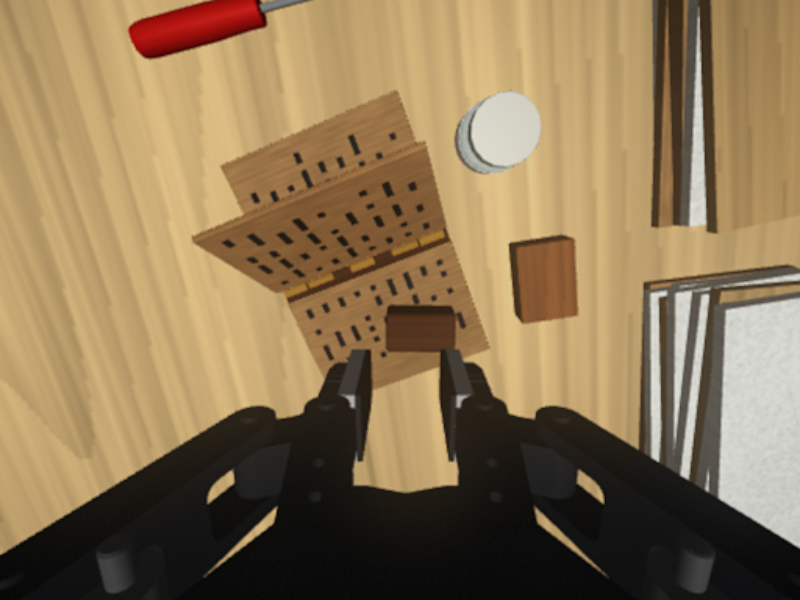

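The wrist view shows the dark block at (420,328) square to the tool, and the leaf leaning left beyond the spine at (320,210). The book origin also agrees. I'll check the camera offset against the leaf before going down.

```bash
python3 -c "
from h import *
print(np.array(get_calibration('wrist')['hand_eye']))
go([.597,.012,.1],-7.5);go([.597,.012,.015],-7.5)"
```

```text
[[ 0.     0.962  0.272  0.069]
 [ 1.     0.    -0.001  0.   ]
 [-0.001  0.272 -0.962 -0.18 ]
 [ 0.     0.     0.     1.   ]]
clock 2.25 pos [0.584 0.032 0.193] book [ 0.035 -0.01 ] yaw -7.6 F [-0.483  0.076 -0.008] w 0.026
delta [-0.018  0.015  0.093] spin -0.1
clock 2.25 pos [0.584 0.032 0.193] book [ 0.035 -0.01 ] yaw -7.6 F [-0.483  0.076 -0.008] w 0.026
delta [-0.018  0.015  0.178] spin -0.1
```

Request:
send_rows(deltas=[{"x":-0.018,"y":0.015,"z":0.04,"spin":0,"claw":0.3},{"x":-0.018,"y":0.015,"z":0.1,"spin":0,"claw":0.3},{"x":-0.018,"y":0.015,"z":0.15,"spin":0,"claw":0.3},{"x":-0.018,"y":0.015,"z":0.175,"spin":0,"claw":0.3},{"x":-0.018,"y":0.015,"z":0.177,"spin":0,"claw":0.3}])

```text
clock: 2.88
position: [0.5947, 0.0153, 0.0152]
tool_rot: [-2.357, -2.074, 0.003]
wrist_force: [-0.3, 0.5, 1.0]
width: 0.0254
grasp_force: 0.0
```

```bash
python3 -c "
from h import *
d=np.array([-.1305,-.9914]);b=np.array([.592,-.030])
for by in(-.135,-.16):
  t=(by+.071)/-.935;p=b+d*(t-.029);print(t);go([*p,.015],-7.5)"
```

```text
0.06844919786096258
clock 2.875 pos [0.595 0.015 0.015] book [ 0.041 -0.028] yaw -7.3 F [-0.256  0.502  1.05 ] w 0.025
delta [-0.085  0.003  0.   ] spin 0.2
0.09518716577540108
clock 2.875 pos [0.595 0.015 0.015] book [ 0.041 -0.028] yaw -7.3 F [-0.256  0.502  1.05 ] w 0.025
delta [-0.111  0.003  0.   ] spin 0.2
```

Request:
send_rows(deltas=[{"x":-0.012,"y":0.002,"z":0,"spin":0,"claw":0.3},{"x":-0.024,"y":0.003,"z":0,"spin":0,"claw":0.3},{"x":-0.036,"y":0.003,"z":0,"spin":0,"claw":0.3},{"x":-0.048,"y":0.003,"z":0,"spin":0,"claw":0.3},{"x":-0.06,"y":0.003,"z":0,"spin":0,"claw":0.3}])

```text
clock: 3.5
position: [0.5912, -0.0465, 0.0166]
tool_rot: [2.36, 2.074, 0.0]
wrist_force: [0.4, -0.4, 0.3]
width: 0.0258
grasp_force: 0.0
```

Request:
send_rows(deltas=[{"x":-0.012,"y":0,"z":0,"spin":0,"claw":0.3},{"x":-0.024,"y":0,"z":0,"spin":0,"claw":0.3},{"x":-0.036,"y":0,"z":0,"spin":0,"claw":0.3},{"x":-0.048,"y":0,"z":0,"spin":0,"claw":0.3},{"x":-0.06,"y":0,"z":0,"spin":0,"claw":0.3}])

```text
clock: 4.12
position: [0.5835, -0.1058, 0.0165]
tool_rot: [2.36, 2.074, 0.0]
wrist_force: [0.6, 0.1, 0.3]
width: 0.0259
grasp_force: 0.0
```

```bash
python3 -c "
from h import *
go([.58,-.09,.15],-7.5)
for c in('scene','top'):
    f=grab_frame(c)
    for n,z in(('block_center',.015),):
        for r in tip_of(c,n)[:3]: p=ray(c,r['centre'],z);print(c,n,r['centre'],round(r['score'],2),p,tobook(p))
    for r in tip_of(c,'leaf_edge')[:1]: print(r)
    if c=='scene': cv2.imwrite('pics/s2.png',cv2.resize(f[110:260,150:350,::-1],(800,600),interpolation=cv2.INTER_CUBIC))
"
```

```text
clock 4.125 pos [ 0.583 -0.106  0.016] book [ 0.003 -0.144] yaw -7.4 F [0.633 0.083 0.265] w 0.026
delta [ 0.015 -0.005 -0.134] spin 0.1
scene block_center [244.4, 189.1] 0.81 [ 0.576 -0.021  0.015] [ 0.015 -0.06 ]
scene block_center [213.4, 154.0] 0.57 [ 0.446 -0.157  0.015] [-0.143 -0.162]
scene block_center [386.0, 232.9] 0.37 [0.644 0.395 0.015] [0.176 0.331]
{'centre': [290.2, 162.5], 'score': 0.69}
top block_center [268.0, 189.5] 0.53 [ 0.586 -0.03   0.015] [ 0.023 -0.071]
{'centre': [227.1, 203.6], 'score': 0.95}
```

View pics/s2.png

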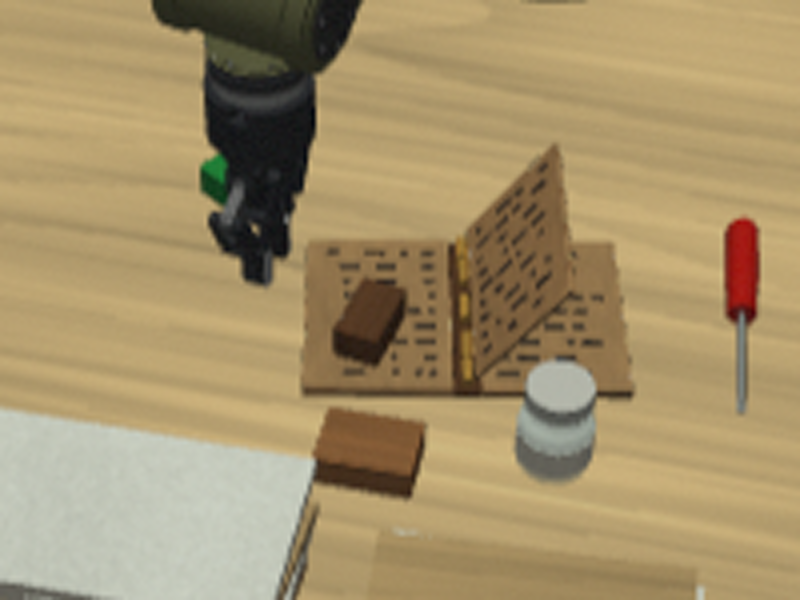

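The picture shows the block still on the page at crop (370,320), with the fingertips already past the book edge at (260,283). So they passed over the block or missed it. I'll check where the tips really are.

```bash
python3 -c "
from h import *
s=sense();P=s['position'];print(P,s['q'],s['width'])
for c in('scene','top'):
  print(c,'tcp px',proj(c,P),'crop',(proj(c,P)-[150,110])*4)
print('tip px ray', [ (z,ray('scene',(215,181),z)) for z in (.016,.03,.045,.06)])
from rig import pinch_z;print(pinch_z)
f=grab_frame('top');cv2.imwrite('pics/t3.png',cv2.resize(f[140:250,190:330,::-1],(763,600),interpolation=cv2.INTER_CUBIC))
print('top crop',(proj('top',P)-[190,140])*5.45)
"
```

```text
[ 0.584 -0.105  0.016] [-0.239  0.59   1.547  0.     1.005 -0.111] 0.025511348738963924
scene tcp px [216.856 185.497] crop [267.423 301.989]
top tcp px [289.698 189.763] crop [558.794 319.052]
tip px ray [(0.016, array([ 0.566, -0.116,  0.016])), (0.03, array([ 0.58 , -0.111,  0.03 ])), (0.045, array([ 0.595, -0.106,  0.045])), (0.06, array([ 0.609, -0.102,  0.06 ]))]
0.0187
top crop [543.357 271.209]
```

View pics/t3.png

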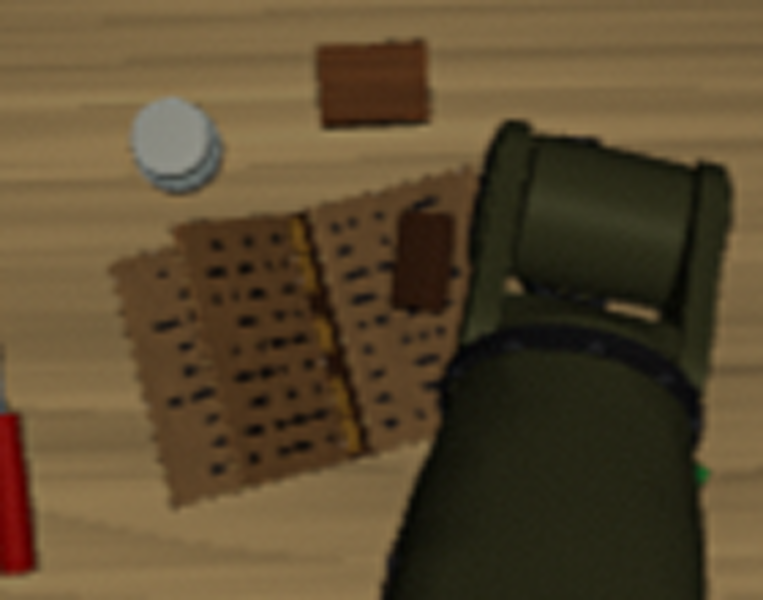

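The top view agrees: the block is unmoved and the TCP plan position is right. The tips seem to be higher than the TCP reading suggests, so I'll measure their depth with the wrist camera.

```bash
python3 -c "
from h import *
c=get_calibration('wrist');K=np.array(c['intrinsics']);H=np.linalg.inv(np.array(c['hand_eye']));print(K)
def wp(P):
    p=H[:3,:3]@np.array(P)+H[:3,3];q=K@[p[0],-p[1],-p[2]];return q[:2]/q[2]
for z in(0,-.01,-.02,-.03,-.04):print(z,[wp([x,y,z])*1.5625 for x in(.011,-.011) for y in(-.0127,.0127)])
f=grab_frame('wrist');cv2.imwrite('pics/w3.png',cv2.resize(f[150:384,156:356,::-1],(513,600),interpolation=cv2.INTER_CUBIC))
"
```

```text
[[264.27    0.    259.138]
 [  0.    264.27  191.03 ]
 [  0.      0.      1.   ]]
0 [array([376.262, 312.684]), array([431.771, 312.677]), array([377.13 , 357.107]), array([430.938, 357.093])]
-0.01 [array([374.751, 319.699]), array([433.239, 319.69 ]), array([375.712, 366.203]), array([432.315, 366.187])]
-0.02 [array([373.068, 327.51 ]), array([434.873, 327.499]), array([374.139, 376.296]), array([433.843, 376.277])]
-0.03 [array([371.183, 336.26 ]), array([436.704, 336.246]), array([372.384, 387.559]), array([435.548, 387.537])]
-0.04 [array([369.056, 346.129]), array([438.769, 346.113]), array([370.413, 400.208]), array([437.463, 400.183])]
```

View pics/w3.png

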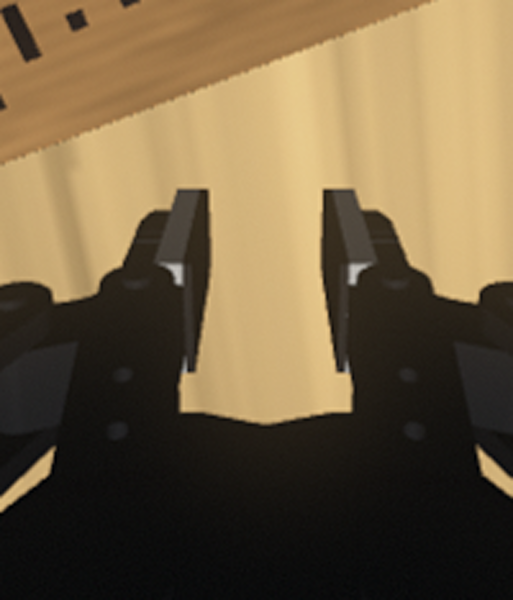

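The pad tips are at about row 350 with spacing 69 px, which puts them about 40 mm short of the reported TCP, so the fingers passed above the block. I'll confirm by lowering carefully onto the bare bench here.

Request:
send_rows(deltas=[{"x":-0.012,"y":0,"z":0.0,"spin":0,"claw":0.3},{"x":-0.012,"y":0,"z":0.008,"spin":0,"claw":0.3},{"x":-0.012,"y":0,"z":0.016,"spin":0,"claw":0.3},{"x":-0.012,"y":0,"z":0.024,"spin":0,"claw":0.3},{"x":-0.012,"y":0,"z":0.03,"spin":0,"claw":0.3}])

```text
clock: 5.15
position: [0.5818, -0.1167, -0.0143]
tool_rot: [-2.359, -2.074, 0.001]
wrist_force: [-0.3, -0.3, -0.1]
width: 0.0256
grasp_force: 0.0
```

Request:
send_rows(deltas=[{"x":0,"y":0,"z":0.005,"spin":0,"claw":0.3},{"x":0,"y":0,"z":0.01,"spin":0,"claw":0.3},{"x":0,"y":0,"z":0.015,"spin":0,"claw":0.3},{"x":0,"y":0,"z":0.015,"spin":0,"claw":0.3}])

```text
clock: 5.65
position: [0.5818, -0.1169, -0.0289]
tool_rot: [-2.359, -2.074, 0.001]
wrist_force: [-0.1, -0.2, -0.3]
width: 0.0257
grasp_force: 0.0
```

Request:
send_rows(deltas=[{"x":0,"y":0,"z":0.004,"spin":0,"claw":0.3},{"x":0,"y":0,"z":0.008,"spin":0,"claw":0.3},{"x":0,"y":0,"z":0.008,"spin":0,"claw":0.3}])

```text
clock: 6.02
position: [0.5818, -0.1169, -0.0369]
tool_rot: [-2.359, -2.074, 0.001]
wrist_force: [0.0, -0.4, -0.5]
width: 0.0258
grasp_force: 0.0
```

Request:
send_rows(deltas=[{"x":0,"y":0,"z":0.003,"spin":0,"claw":0.3},{"x":0,"y":0,"z":0.006,"spin":0,"claw":0.3},{"x":0,"y":0,"z":0.006,"spin":0,"claw":0.3}])

```text
clock: 6.4
position: [0.5825, -0.117, -0.0381]
tool_rot: [2.359, 2.074, 0.001]
wrist_force: [-26.3, 5.6, 54.4]
width: 0.0255
grasp_force: 27.1
```

Contact comes at a reported z of -38 mm, so the real fingertips are 38 mm above the reported TCP. I'll lift, go back behind the block, and repeat the push at the right height.

Request:
send_rows(deltas=[{"x":0,"y":0,"z":-0.03,"spin":0,"claw":0.3},{"x":0,"y":0,"z":-0.075,"spin":0,"claw":0.3},{"x":0.05,"y":0,"z":-0.075,"spin":0,"claw":0.3},{"x":0.1,"y":0,"z":-0.075,"spin":0,"claw":0.3},{"x":0.12,"y":0,"z":-0.075,"spin":0,"claw":0.3}])

```text
clock: 7.02
position: [0.5976, 0.0043, 0.0326]
tool_rot: [2.357, 2.076, 0.0]
wrist_force: [-0.1, -0.2, 0.4]
width: 0.0253
grasp_force: 0.0
```

```bash
python3 -c "
from h import *
go([.597,.012,-.02],-7.5)"
```

```text
clock 7.025 pos [0.598 0.004 0.033] book [ 0.042 -0.04 ] yaw -7.3 F [-0.084 -0.168  0.432] w 0.025
delta [ 0.008 -0.002  0.053] spin 0.2
```

Request:
send_rows(deltas=[{"x":0.006,"y":-0.002,"z":0.0,"spin":0,"claw":0.3},{"x":0.006,"y":-0.002,"z":0.02,"spin":0,"claw":0.3},{"x":0.006,"y":-0.002,"z":0.04,"spin":0,"claw":0.3},{"x":0.006,"y":-0.002,"z":0.053,"spin":0,"claw":0.3},{"x":0.006,"y":-0.002,"z":0.053,"spin":0,"claw":0.3}])

```text
clock: 7.65
position: [0.5954, 0.0078, -0.0221]
tool_rot: [-2.359, -2.072, 0.003]
wrist_force: [0.6, 0.1, 0.5]
width: 0.0257
grasp_force: 0.0
```

Request:
send_rows(deltas=[{"x":-0.012,"y":0,"z":0,"spin":0,"claw":0.3},{"x":-0.024,"y":0,"z":0,"spin":0,"claw":0.3},{"x":-0.036,"y":0,"z":0,"spin":0,"claw":0.3},{"x":-0.048,"y":0,"z":0,"spin":0,"claw":0.3},{"x":-0.06,"y":0,"z":0,"spin":0,"claw":0.3}])

```text
clock: 8.28
position: [0.5884, -0.0522, -0.0204]
tool_rot: [2.36, 2.074, 0.0]
wrist_force: [0.9, 1.4, 0.2]
width: 0.0255
grasp_force: 0.2
```

```bash
python3 -c "
from h import *
go([.58,-.09,-.02],-7.5)
for c in('scene',):
    f=grab_frame(c)
    for r in tip_of(c,'block_center')[:3]: p=ray(c,r['centre'],.025);print(c,r['centre'],round(r['score'],2),p,tobook(p))
"
```

```text
clock 8.275 pos [ 0.588 -0.052 -0.02 ] book [ 0.02  -0.093] yaw -7.4 F [0.932 1.366 0.201] w 0.026
delta [-0.039 -0.003 -0.   ] spin 0.1
scene [212.2, 153.3] 0.76 [ 0.454 -0.158  0.025] [-0.135 -0.165]
scene [223.3, 182.1] 0.64 [ 0.573 -0.087  0.025] [-0.003 -0.123]
```

The block is moving and is now at book y ≈ -0.123. Pushing on.

Request:
send_rows(deltas=[{"x":-0.01,"y":0,"z":0,"spin":0,"claw":0.3},{"x":-0.02,"y":0,"z":0,"spin":0,"claw":0.3},{"x":-0.03,"y":0,"z":0,"spin":0,"claw":0.3},{"x":-0.04,"y":0,"z":0,"spin":0,"claw":0.3},{"x":-0.05,"y":0,"z":0,"spin":0,"claw":0.3}])

```text
clock: 9.0
position: [0.582, -0.1015, -0.0205]
tool_rot: [-2.36, -2.074, 0.0]
wrist_force: [0.9, 1.3, -0.5]
width: 0.0252
grasp_force: 0.1
```

Request:
send_rows(deltas=[{"x":-0.006,"y":0,"z":0,"spin":0,"claw":0.3},{"x":-0.006,"y":0,"z":0,"spin":0,"claw":0.3},{"x":0.006,"y":0,"z":0,"spin":0,"claw":0.3},{"x":0.006,"y":0,"z":-0.04,"spin":0,"claw":0},{"x":0.006,"y":0,"z":-0.08,"spin":0,"claw":0}])

```text
clock: 9.62
position: [0.5827, -0.0936, 0.0603]
tool_rot: [-2.358, -2.075, 0.001]
wrist_force: [0.5, 0.6, 0.2]
width: 0.0
grasp_force: 0.0
```

```bash
python3 -c "
from h import *
go([.5,0,-.02],-7.5)
c='scene';f=grab_frame(c)
for r in tip_of(c,'block_center')[:3]: p=ray(c,r['centre'],.015);print(c,r['centre'],round(r['score'],2),p,tobook(p))
print(tip_of(c,'leaf_edge')[:1])
cv2.imwrite('pics/s4.png',cv2.resize(f[110:260,150:350,::-1],(800,600),interpolation=cv2.INTER_CUBIC))
"
```

```text
clock 9.625 pos [ 0.583 -0.094  0.06 ] book [ 0.005 -0.132] yaw -7.3 F [0.483 0.558 0.238] w 0.0
delta [ 0.082 -0.094  0.08 ] spin 0.2
scene [211.8, 180.2] 0.84 [ 0.564 -0.126  0.015] [-0.021 -0.159]
scene [213.9, 151.9] 0.56 [ 0.435 -0.158  0.015] [-0.154 -0.161]
[{'centre': [287.7, 160.9], 'score': 0.85}]
```

View pics/s4.png

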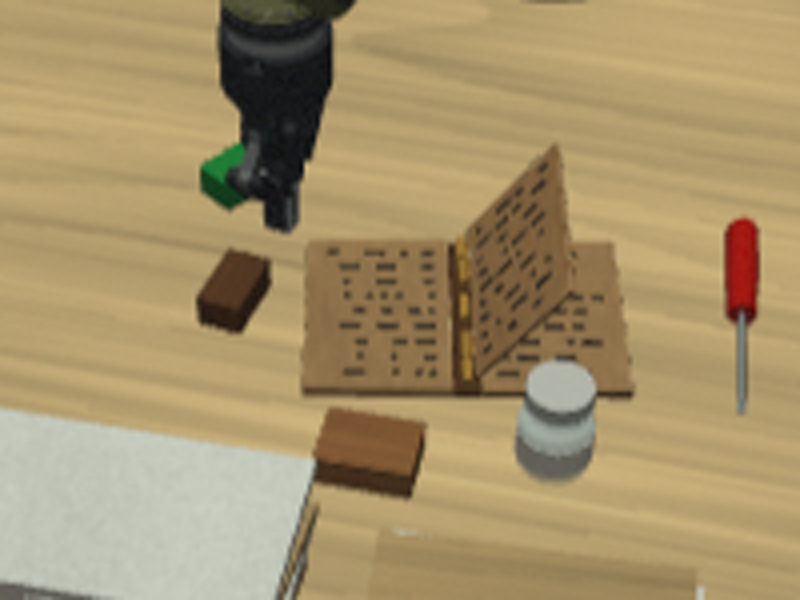

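The block now rests on the bench at crop (235,290), book y ≈ -0.159, clear of the page. The leaf is still half raised. Next I'll go over to behind the leaf on its +y side.

Request:
send_rows(deltas=[{"x":0,"y":0,"z":-0.05,"spin":-8,"claw":0.3},{"x":0,"y":0,"z":-0.09,"spin":-18,"claw":0.3},{"x":0.03,"y":-0.01,"z":-0.09,"spin":-20.6,"claw":0.3},{"x":0.09,"y":-0.025,"z":-0.09,"spin":-20.6,"claw":0.3},{"x":0.14,"y":-0.045,"z":-0.09,"spin":-20.6,"claw":0.3}])

```text
clock: 10.4
position: [0.5553, 0.0521, 0.1482]
tool_rot: [-1.95, -2.462, 0.002]
wrist_force: [1.6, -0.4, 0.1]
width: 0.0258
grasp_force: 0.0
```

```bash
python3 -c "
from h import *
go([*toworld([0,.12]),.055],13.2)"
```

```text
clock 10.4 pos [0.555 0.052 0.148] book [0.011 0.016] yaw 13.2 F [ 1.617 -0.446  0.131] w 0.026
delta [ 0.104 -0.011  0.093] spin 0.0
```

Request:
send_rows(deltas=[{"x":0.05,"y":-0.008,"z":0,"spin":0,"claw":0.3},{"x":0.1,"y":-0.01,"z":0,"spin":0,"claw":0.3},{"x":0.1,"y":-0.01,"z":0.04,"spin":0,"claw":0.3},{"x":0.1,"y":-0.01,"z":0.093,"spin":0,"claw":0.3},{"x":0.1,"y":-0.01,"z":0.093,"spin":0,"claw":0.3}])

```text
clock: 11.02
position: [0.5208, 0.1449, 0.0527]
tool_rot: [-1.947, -2.459, 0.01]
wrist_force: [0.3, -0.7, -0.1]
width: 0.0257
grasp_force: 0.0
```

```bash
python3 -c "
from h import *
go([*toworld([0,.0135]),.058],13.2)"
```

```text
clock 11.025 pos [0.521 0.145 0.053] book [-0.001  0.115] yaw 13.3 F [ 0.339 -0.677 -0.09 ] w 0.026
delta [-0.101  0.001 -0.005] spin 0.1
```

Request:
send_rows(deltas=[{"x":-0.03,"y":0,"z":0,"spin":0,"claw":0.3},{"x":-0.05,"y":0,"z":-0.002,"spin":0,"claw":0.3},{"x":-0.07,"y":0,"z":-0.004,"spin":0,"claw":0.3},{"x":-0.087,"y":0,"z":-0.006,"spin":0,"claw":0.3},{"x":-0.1,"y":0,"z":-0.006,"spin":0,"claw":0.3}])

```text
clock: 11.65
position: [0.5468, 0.0465, 0.0629]
tool_rot: [1.951, 2.462, 0.001]
wrist_force: [0.1, 1.0, 0.8]
width: 0.0256
grasp_force: 0.5
```

```bash
python3 -c "
from h import *
go([*toworld([0,.0135]),.058],13.2)
a=grab_frame('top');a=tip_of('top','leaf_edge')[0];f=grab_frame('scene');b=tip_of('scene','leaf_edge')[0];print(a,b)
import scipy.optimize as so
s=so.least_squares(lambda P:np.r_[proj('top',P)-a['centre'],proj('scene',P)-b['centre']],[.55,.04,.12]);print(s.x,s.cost,tobook(s.x))
for th in (60,80,90,100):
  t=np.radians(th);print(th,proj('scene',[*toworld([0,.118*np.cos(t)]),.0125+.118*np.sin(t)]))
"
```

```text
clock 11.65 pos [0.547 0.046 0.063] book [0.002 0.013] yaw 13.2 F [0.136 0.989 0.786] w 0.026
delta [ 0.001 -0.002  0.005] spin -0.0Traceback (most recent call last):
  File "<string>", line 4, in <module>
    a=grab_frame('top');a=tip_of('top','leaf_edge')[0];f=grab_frame('scene');b=tip_of('scene','leaf_edge')[0];print(a,b)
                          ~~~~~~~~~~~~~~~~~~~~~~~~~^^^
IndexError: list index out of range
```

A contact force of about 1 N fits with the leaf riding on the fingers near upright. Following the arc.

Request:
send_rows(deltas=[{"x":-0.015,"y":0,"z":0.004,"spin":0,"claw":0.3},{"x":-0.029,"y":0,"z":0.007,"spin":0,"claw":0.3},{"x":-0.043,"y":0,"z":0.013,"spin":0,"claw":0.3},{"x":-0.055,"y":0,"z":0.021,"spin":0,"claw":0.3},{"x":-0.066,"y":0,"z":0.032,"spin":0,"claw":0.3}])

```text
clock: 12.38
position: [0.5618, -0.0177, 0.0298]
tool_rot: [1.951, 2.462, 0.0]
wrist_force: [0.0, 0.1, -0.3]
width: 0.0254
grasp_force: 0.3
```

```bash
python3 -c "
from h import *
go([*toworld([0,-.074]),-.022],13.2)
f=grab_frame('scene');print(tip_of('scene','leaf_edge')[:2])
for th in (90,120,130,140,150,180):
  t=np.radians(th);print(th,proj('scene',[*toworld([0,.118*np.cos(t)]),.0125+.118*np.sin(t)]))
"
```

```text
clock 12.375 pos [ 0.562 -0.018  0.03 ] book [ 0.002 -0.053] yaw 13.2 F [ 0.028  0.084 -0.309] w 0.025
delta [-0.021 -0.002  0.052] spin 0.0
[{'centre': [231.4, 168.5], 'score': 0.89}, {'centre': [267.1, 191.5], 'score': 0.59}]
90 [266.098 156.895]
120 [245.214 160.723]
130 [239.298 163.702]
140 [234.253 167.361]
150 [230.231 171.561]
180 [225.146 185.853]
```

The leaf is at about 143°, right on the planned arc. Continuing down to flat.

Request:
send_rows(deltas=[{"x":-0.009,"y":0,"z":0.011,"spin":0,"claw":0.3},{"x":-0.015,"y":0,"z":0.024,"spin":0,"claw":0.3},{"x":-0.0195,"y":0,"z":0.038,"spin":0,"claw":0.3},{"x":-0.021,"y":0,"z":0.048,"spin":0,"claw":0.3},{"x":-0.021,"y":0,"z":0.05,"spin":0,"claw":0.3}])

```text
clock: 13.1
position: [0.5659, -0.0372, -0.0205]
tool_rot: [-1.95, -2.462, 0.001]
wrist_force: [0.7, 0.2, 0.4]
width: 0.0258
grasp_force: 0.2
```

Pressing gently until contact with the page shows.

Request:
send_rows(deltas=[{"x":0,"y":0,"z":0.0015,"spin":0,"claw":0.3},{"x":0,"y":0,"z":0.003,"spin":0,"claw":0.3},{"x":0,"y":0,"z":0.003,"spin":0,"claw":0.3}])

```text
clock: 13.48
position: [0.5665, -0.0371, -0.0223]
tool_rot: [1.95, 2.462, 0.0]
wrist_force: [0.6, 0.1, -0.7]
width: 0.0257
grasp_force: 0.0
```

Request:
send_rows(deltas=[{"x":0,"y":0,"z":0.0015,"spin":0,"claw":0.3},{"x":0,"y":0,"z":0.0015,"spin":0,"claw":0.3},{"x":0,"y":0,"z":0.0015,"spin":0,"claw":0.3}])

```text
clock: 13.85
position: [0.5667, -0.0372, -0.023]
tool_rot: [1.95, 2.462, 0.001]
wrist_force: [-3.8, 1.5, 11.1]
width: 0.0259
grasp_force: 5.5
```

Pressing at 11 N, so the leaf is flat against the page. I'll lift straight up, then check.

Request:
send_rows(deltas=[{"x":0,"y":0,"z":-0.02,"spin":0,"claw":0.3},{"x":0,"y":0,"z":-0.06,"spin":0,"claw":0.3},{"x":0,"y":0,"z":-0.12,"spin":0,"claw":0.3},{"x":0,"y":0,"z":-0.16,"spin":0,"claw":0.3},{"x":0,"y":0,"z":-0.16,"spin":0,"claw":0.3}])

```text
clock: 14.48
position: [0.5679, -0.0374, 0.1405]
tool_rot: [1.947, 2.458, 0.006]
wrist_force: [0.4, 0.2, 0.2]
width: 0.0255
grasp_force: 0.0
```

```bash
python3 -c "
from h import *
go([.5,0,.2],13.2)
c='scene';f=grab_frame(c)
for r in tip_of(c,'block_center')[:2]: p=ray(c,r['centre'],.015);print(r['centre'],round(r['score'],2),p,tobook(p))
print(tip_of(c,'leaf_edge')[:2])
for th in (170,175,180):
  t=np.radians(th);print(th,proj(c,[*toworld([0,.118*np.cos(t)]),.0125+.118*np.sin(t)]))
cv2.imwrite('pics/s5.png',cv2.resize(f[110:260,150:350,::-1],(800,600),interpolation=cv2.INTER_CUBIC))
"
```

```text
clock 14.475 pos [ 0.568 -0.037  0.14 ] book [ 0.003 -0.074] yaw 13.2 F [0.446 0.209 0.169] w 0.025
delta [ 0.052 -0.057 -0.06 ] spin 0.0
[211.0, 154.3] 0.81 [ 0.449 -0.164  0.015] [-0.141 -0.169]
[213.2, 182.8] 0.58 [ 0.574 -0.119  0.015] [-0.01  -0.154]
[{'centre': [223.8, 184.0], 'score': 0.75}, {'centre': [243.2, 228.2], 'score': 0.42}]
170 [225.637 180.966]
175 [225.241 183.41 ]
180 [225.146 185.853]
```

View pics/s5.png

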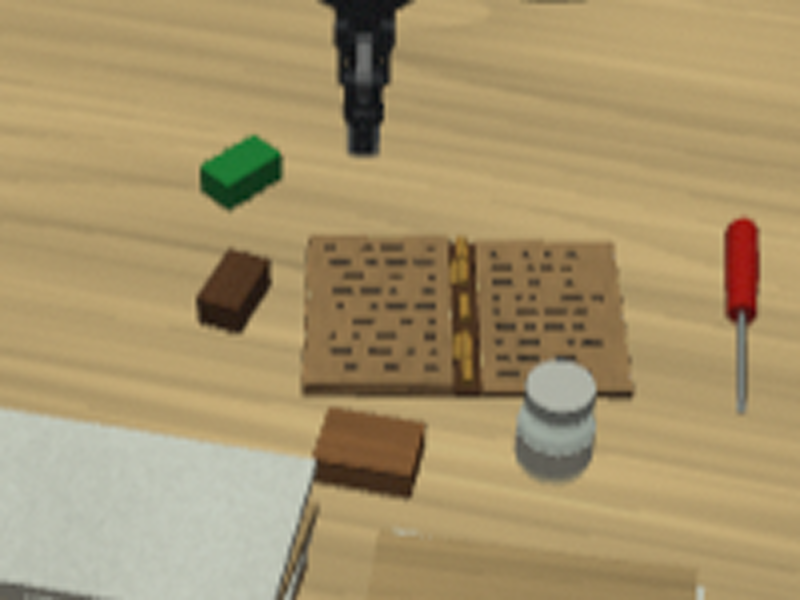

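The leaf lies flat on the left pack at crop (378,312). The block rests on the bench at (235,290), clear of the book, the other things haven't moved, and the gripper is clear. Handing in.

```bash
python3 -c "
from rig import finish_job
print(finish_job())"
```

```text
the job is handed in; nothing more can be done
None
```

I pushed the block off the page onto the bench, clear of the book, then turned the leaf gently over its spine to lie flat on that page, and handed the job in; the other things look unmoved in the last picture and no verdict came back.

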